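Put the glass flask in its carrier and swing the hold-down bar shut

ROBOT

A 6-joint arm with a two-finger parallel gripper is mounted at the origin on the work surface. World frame = base frame: x ahead of the robot, y to its left, z up, the work surface at z = 0. Lengths are in m, angles in degrees, forces in N, time in s.
With the tool pointing down it reaches from about 0.375 to 0.925 m from the base axis. Payload 5.7 kg.
Tool frame: the origin (TCP) lies midway between the tips of the shut fingers; the grasp point (between the pads) lies 19 mm behind it; z points along the fingers, y is the line along which they close (so a half turn about z gives the same grasp; the last joint's range is limited). The gripper opens to 85 mm and grips with 20 to 120 N. Pads are 22 mm wide; open, the fingers measure 114 mm over their backs; the gripper's body (76 mm by 85 mm) begins 54 mm behind the grasp point. The pads swing forward as they close: fully open they stand 13 mm farther back than shut.
Start: joints at [70.01, 20.558, 86.54, -0, 72.909, -6.595], TCP at [0.139, 0.584, 0.231] pointing down, gripper open.
Joint ranges: [-170.27, 170.27], [-57.76, 135], [12.27, 136.19], [-55.21, 235.2], [11.17, 155.16], [-170.74, 170.74]. Speed limits (degrees/s): [136.94, 136.94, 180, 180, 180, 180].

INTERFACE

Orientations are given as a 3x3 rotation matrix whose columns are the frame's x, y, z axes.
In Python, from plant import arm gives the robot as it stands.
- The arm moves only by the shell command python3 -m creep 'ROWS'. ROWS is text: rows parted by semicolons, each of 7 numbers parted by spaces: the turn, a rotation vector about the tool's x, y, z each as a share of 180 degrees, from -1 to 1, then the shift along the tool's x, y, z each as a share of 0.25 m, from -1 to 1, then the opening, from -1 (shut) to 1 (fully open). A call has 1 to 8 rows; each row shifts and turns the commanded pose from where the row before left it, along the tool's axes as they then stand; what a row does not reach is not made up. A row lasts 1/10 s, in which the tool goes at most 50 mm and 8.59 degrees, less where a joint would pass 70% of its speed; a pose out of reach is approached as far as the arm can. A call with a number of a shift or a turn outside -1 to 1 is refused whole. A call with a gripper value outside its range is refused whole. The fingers move at their own pace and stop on an object; the grip force is fixed at half the most. Time passes only in rows, so rows that do not move let the fingers close. It gives the time, the measured TCP pose, the force, the opening and the grip force at its end, in the units of the state.
- arm.read_state(): the state, without advancing time (a new reading comes with each control period).
- arm.capture(name): name is "scene" or "top" or "wrist"; returns a dict with "img" (480x640x3 uint8, red, green, blue), "fx", "fy", "cx", "cy" (pixels), "dist_coeffs" ([k1, k2, p1, p2, k3] as OpenCV has them; the pictures are not rectified), "xyz" and "attitude" of the camera in the world. Camera axes: x right, y down, z forward; pixel columns grow to the right and rows downward; lengths in m; the calibration is good to about 2 mm. A picture is of the moment at which its call begins. There is no depth.
- arm.job_done(): hands the job in; it is judged then, once.
The state is a dict: "time": time; "joint_pos": joint angles; "dq": joint speeds; "joint_efforts": joint torques, N m; "position": TCP position; "tcp_rot": TCP orientation; "ft_force": force on the tool from outside, world axes, zero at the start; "torque": the same for the moment, N m; "gripper_width": opening from 0.0 (shut) to 1.0 (fully open); "grasp_force": force on a finger pad.
Only numpy, scipy, OpenCV 4.12 (cv2) and the standard library are available. Lean on these libraries where they do the work, as an engineer would, in place of code of your own. Each camera call takes 0.05 s, during which the arm holds its last target. There are 200 camera calls.

TASK

Take the glass culture flask off the sloping viewing cradle, lay it flat, label up, on the padded bed of the carrier with its cap towards the carrier's open end, and then swing the carrier's hold-down bar over it until it rests fully home in its catch. The flask is thin glass: grip it lightly (under 60 N, both fingers together), lay it down softly without pressing or dropping it (under 35 N against cradle or carrier), do not slam the bar, and leave the other things on the bench alone.

Things in the scene. Friction and masses are not known exactly. Their poses are not given: they have to be found in the camera images.
- flask: Loose culture flask, 0.2 kg: clear glass body 100 x 58 x 30 mm (x, y, z), then along +x a neck (24 mm diameter) and white cap (30 mm diameter, x = 62 to 84 mm). Origin: centre of the body's underside; z out of the upper face, which bears a paper label. It starts leaning on the cradle at 0.52 rad (30 degrees), base on the lower ledge, cap uphill, towards the robot.
- flask_mid (a point): Centre of the flask's glass body (15 mm above its underside), axes as the flask. Grip here across the 58 mm width (flask's y), fingers along the flask's -z.
- flask_cap (a point): Outer end of the flask's cap, on its axis, 84 mm along x from the body's middle
- cradle: Fixed viewing cradle, white base 150 x 90 x 10 mm, origin at its underside's centre, +x roughly towards the robot. Its bed, 40 mm wide (fingertips pass beside it), rises to +x at 0.52 rad from (x, z) = (-50, 45) mm, the ledge 18 mm high at its lower end. Tabs 10 mm high, 33 mm either side, stand 12 and 88 mm up the slope; the fingers fit between them.
- carrier: Fixed carrier, white plate 170 x 200 x 8 mm (x, y, z), origin at its underside's centre, +x roughly towards the robot. The flask lies along its x, cap to +x, the open end: two small stops (x = 57 to 63 mm) with a 42 mm gap for the neck. The -x end has a full stop (face at x = -57 mm). Side tabs at x = -42 and 42 mm (12 mm long), inner faces 35 mm off the middle. Stops and tabs reach z = 32 mm.
- bed (a point): Centre of the upper face of the carrier's black padded bed (96 x 40 mm, narrower than the flask), 20 mm above the carrier's origin; axes as the carrier. The laid flask's origin belongs here. Beside it, between the tabs, fingers can go down to the 8 mm plate.
- bar_hinge (a point): Point on the hinge axis of the hold-down bar, at (0, 80, 56) mm in the carrier; the axis runs along the carrier's x; axes as the carrier
- bar_grip (a point): Point on the bar's middle line, 135 mm from the hinge: pinch it here across its width (along the carrier's x) or push it. The bar is flat steel 14 mm wide, 6 mm thick, 177 mm long from the hinge. Shut, it crosses 3 mm above the flask and its end lies in a fork (the catch, 33 mm wide overall, at carrier y = -91 to -79 mm, 60 mm high).
- bar (a joint): Bar angle in rad: 0 = level, shut in its catch, pointing to the carrier's -y; pi/2 = upright; at the start 1.6 to 2.0, leaning outward over +y. At angle q the grip point lies 135*cos(q) mm from the hinge towards -y and 135*sin(q) mm above it. A stiff hinge (0.12 N m): it stays where it is left.
- dishes: Bystander: stack of clear round dishes, 62 mm across, 46 mm high; origin at the centre of its underside; not to be moved
- jar: Bystander: small white jar, 48 mm across, 55 mm high; origin at the centre of its underside; not to be moved
- amber1: Bystander: amber bottle, 66 mm across, 130 mm high; origin at the centre of its underside; not to be moved
- amber2: Bystander: amber bottle, 52 mm across, 100 mm high; origin at the centre of its underside; not to be moved
- tipbox: Bystander: grey box, 60 x 120 x 55 mm; origin at the centre of its underside; not to be moved
- beaker: Bystander: glass cup, 72 mm across, 90 mm high; origin at the centre of its underside; not to be moved

How it is judged (in metres and radians):
On the way, in this order (a step that is already met when the one before it is completed fails the run):
1. the flask lies flat on the carrier's bed, cap towards the open (+x) end, released, while the bar is still open (x of flask in the frame of bed between -0.012 and 0.012 m and y of flask in the frame of bed between -0.01 and 0.01 m and z of flask in the frame of bed between -0.004 and 0.004 m and angle between flask's own z axis and vertical below 0.08 rad and x of flask_cap in the frame of carrier above 0.06 m and contact force between the fingers and flask below 0.2 N and value of joint bar above 0.8 rad), for 0.2 s.
2. the bar is shut, resting fully home in its catch (within 0.04 rad, about 2 degrees) (value of joint bar below 0.04 rad), for 0.2 s.
At the end, for the whole second after the job is handed in: The flask lies flat (within 0.08 rad), label up, on the carrier's bed, its origin within 12 mm along and 10 mm across of the bed's centre and within 4 mm in height, cap towards the carrier's +x end, at rest and released; the bar is shut over it, fully home in its catch (within 0.04 rad of level) (x of flask in the frame of bed between -0.012 and 0.012 m and y of flask in the frame of bed between -0.01 and 0.01 m and z of flask in the frame of bed between -0.004 and 0.004 m and angle between flask's own z axis and vertical below 0.08 rad and x of flask_cap in the frame of carrier above 0.06 m and contact force between the fingers and flask below 0.2 N and value of joint bar below 0.04 rad and linear speed of flask below 0.02 m/s); the robot touches nothing.
It fails at once if the fingers load the glass flask with more than 60 N (both fingers together) (contact force between the fingers and flask above 60 N).
It fails at once if the flask is pressed, dropped or knocked against the cradle, the carrier or its bar with more than 35 N (contact force between flask and carrier above 35 N or contact force between flask and cradle above 35 N).
It fails at once if the flask is dropped: it falls to the bench (its middle lower than 28 mm), or comes down on the carrier faster than 0.4 m/s (a free fall of more than about 8 mm) (height (world z) of flask_mid below 0.028 m or (height (world z) of flask_mid below 0.055 m and linear speed of flask above 0.4 m/s)).
It fails at once if the bar is slammed (swings faster than 3 rad/s) (velocity of joint bar below -3 rad/s or velocity of joint bar above 3 rad/s).
It fails at once if a bystander is moved more than 30 mm (distance of any of dishes, jar, amber1, amber2, tipbox, beaker from where it was at the start of the episode above 0.03 m).
It also fails if it takes over 72 s, if anything falls off the work surface, if the arm or the gripper's body presses on something with over 40 N, if the wrist force passes 120 N, or if a joint passes its speed limit or range.

## Working session

There is one attempt and no reset: what is moved stays moved. The work goes in short steps, Python scripts to look and compute and a shell command to move; the robot and the scene stay as the last step left them, time stands still between calls to the robot, and variables do not carry over. Pictures are saved under pics/ and viewed, at most 15 in all, crops included, and the job is handed in when it is done.

```bash
ls; mkdir -p pics; cat > h.py <<'E'
import numpy as np, cv2, pickle
from plant import arm
def snap(n,f):
    c=arm.capture(n); cv2.imwrite(f'pics/{f}.png',cv2.cvtColor(c['img'],cv2.COLOR_RGB2BGR)); pickle.dump(c,open(f'pics/{f}.pkl','wb')); return c
def load(f): return pickle.load(open(f'pics/{f}.pkl','rb'))
def ray(c,uv):
    K=np.array([[c['fx'],0,c['cx']],[0,c['fy'],c['cy']],[0,0,1]])
    p=cv2.undistortPoints(np.array(uv,float).reshape(-1,1,2),K,np.array(c['dist_coeffs'],float)).reshape(-1,2)
    d=np.c_[p,np.ones(len(p))]@np.array(c['attitude']).T
    return np.array(c['xyz']),d
def onz(c,uv,z):
    o,d=ray(c,uv); return o+d*((z-o[2])/d[:,2])[:,None]
def proj(c,P):
    R=np.array(c['attitude']);K=np.array([[c['fx'],0,c['cx']],[0,c['fy'],c['cy']],[0,0,1]])
    r=cv2.Rodrigues(R.T)[0]; t=-R.T@np.array(c['xyz'])
    return cv2.projectPoints(np.array(P,float).reshape(-1,1,3),r,t,K,np.array(c['dist_coeffs'],float))[0].reshape(-1,2)
E
python3 - <<'E'
from h import *
np.set_printoptions(precision=3,suppress=True)
for n in('top','scene'):
    c=snap(n,n+'1'); print(n,c['xyz'],c['attitude'],c['fx'],c['dist_coeffs'])
print(arm.read_state())
E
```

```text
pics
top [ 0.435 -0.009  1.14 ] [[-0.012 -0.986  0.169]
 [-1.     0.011 -0.005]
 [ 0.003 -0.169 -0.986]] 517.9329935508424 [-0.087  0.     0.     0.     0.   ]
scene [ 0.887 -0.355  0.866] [[ 0.8    0.517 -0.305]
 [ 0.6   -0.697  0.392]
 [-0.01  -0.497 -0.868]] 482.3689241224207 [-0.03  0.    0.    0.    0.  ]
{'time': 0.1, 'joint_pos': array([70.011, 20.595, 86.594,  0.002, 72.909, -6.596]), 'dq': array([-0.015, -0.081, -0.033, -0.018,  0.015,  0.003]), 'joint_efforts': array([ -0.001, -52.865, -27.935,  -0.   ,   0.005,  -0.   ]), 'position': array([0.139, 0.583, 0.231]), 'tcp_rot': array([[-0.973,  0.232, -0.001],
       [ 0.232,  0.973, -0.002],
       [ 0.   , -0.002, -1.   ]]), 'ft_force': array([-0.812, -0.621,  0.027]), 'torque': array([ 0.057,  0.043, -0.03 ]), 'grasp_force': 0.0, 'gripper_width': 0.9970073765431018}
```

View pics/top1.png

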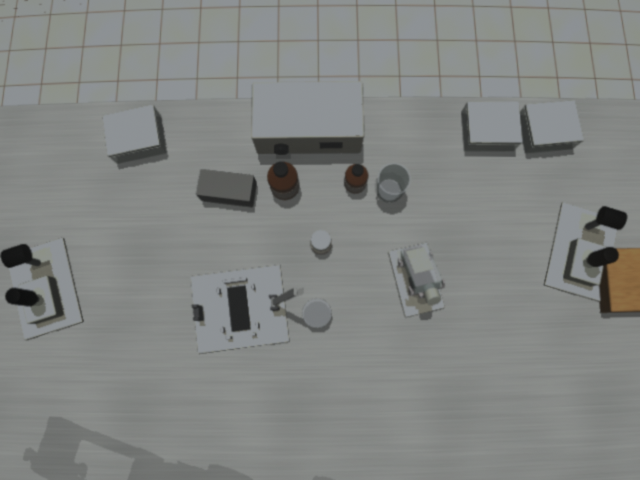

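View pics/scene1.png

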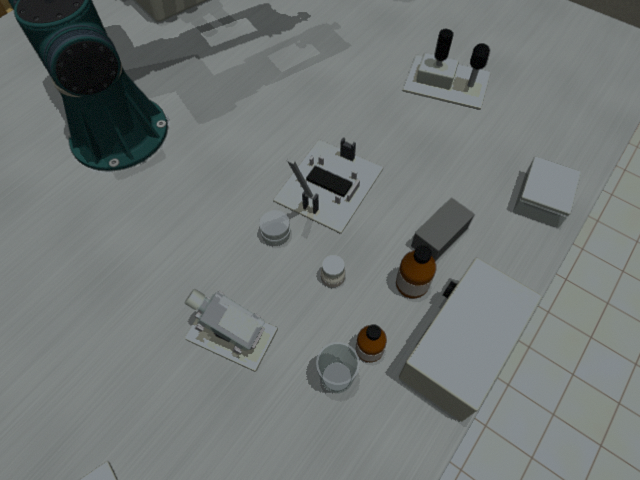

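The top view shows the carrier at about (240,309), with the bar at (285,298) and the catch at (197,313). The flask and cradle are at about (417,279), the dishes at (317,314) and the jar at (321,241). In the scene view the carrier is at (330,183) and the flask at (228,322). I'll zoom in on both objects.

```bash
python3 - <<'E'
from h import *
t=cv2.imread('pics/top1.png'); s=cv2.imread('pics/scene1.png')
def z(im,x,y,w,h,k=4): return cv2.resize(im[y:y+h,x:x+w],(400,300),interpolation=cv2.INTER_CUBIC)
a=np.vstack([np.hstack([z(t,183,258,120,90),z(t,370,235,100,75)]),np.hstack([z(s,265,130,128,96),z(s,178,282,108,81)])])
a=cv2.convertScaleAbs(a,alpha=1.25)
cv2.imwrite('pics/zoom.png',a)
E
```

```text
(no output)
```

View pics/zoom.png

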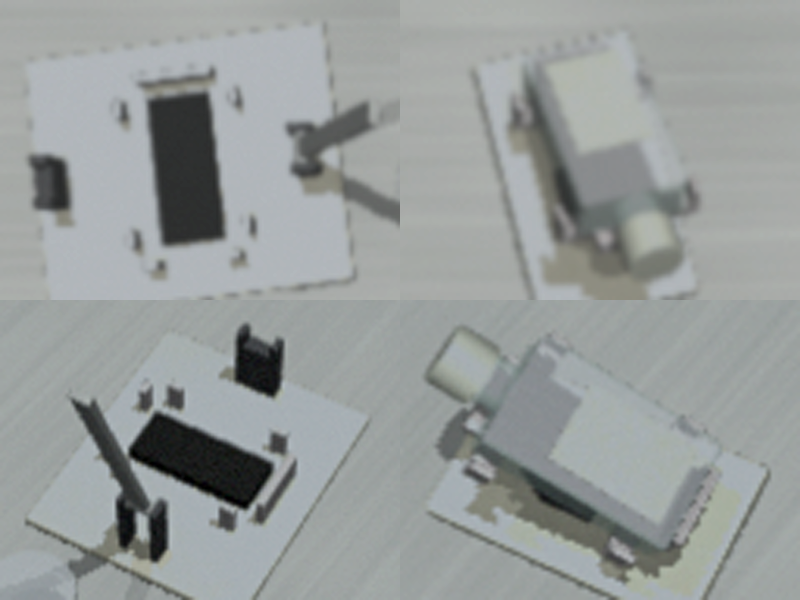

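Zoom: top-left is the carrier (bed corners (148,95), (208,92), (224,238), (163,245)), and top-right is the flask, with its label's dark lower part and the cap at (652,243). The lower panels are the same from the scene camera. I'll measure corners from these.

```bash
python3 - <<'E'
from h import *
np.set_printoptions(precision=4,suppress=True)
t=load('top1'); s=load('scene1')
A=lambda p,o,k: np.array(p,float)/k+np.array(o)
T1=lambda p:A(p,(183,258),400/120); T2=lambda p:A(p,(370,235),4); S1=lambda p:A(p,(265,130),3.125); S2=lambda p:A(p,(178,282),400/108)
# bed by colour
for n,c,z in(('top',t,(215,280,50,60)),('scene',s,(300,160,60,45))):
    x,y,w,h=z; g=cv2.cvtColor(c['img'],cv2.COLOR_RGB2GRAY)[y:y+h,x:x+w]
    m=(g<60).astype('uint8'); cs=cv2.findContours(m,0,1)[0]; k=max(cs,key=cv2.contourArea)
    M=cv2.moments((cv2.drawContours(m*0,[k],-1,1,-1)),True); b=cv2.boxPoints(cv2.minAreaRect(k))+[x,y]
    print(n,'bed centroid',onz(c,[[M['m10']/M['m00']+x,M['m01']/M['m00']+y]],.02)); P=onz(c,b,.02); print(P[:,:2],np.linalg.norm(np.diff(P,axis=0),axis=1))
C=onz(t,T1([[27,62],[325,22],[355,278]]),.008); print('carrier',C[:,:2],(C[0]+C[2])/2,np.linalg.norm(np.diff(C,axis=0),axis=1))
C=onz(t,T2([[72,70],[228,32],[295,295]]),.01); print('cradle top',C[:,:2],(C[0]+C[2])/2,np.linalg.norm(np.diff(C,axis=0),axis=1))
# scene: bottom-side corners: left (robot, -? ) , right far, 
C2=onz(s,S2([[28,210],[368,170]]),.01); print('cradle scene',C2[:,:2],np.linalg.norm(C2[0]-C2[1]))
def tri(a,b):
    o1,d1=ray(t,a);o2,d2=ray(s,b)
    d1=d1/np.linalg.norm(d1,axis=1)[:,None];d2=d2/np.linalg.norm(d2,axis=1)[:,None];R=[]
    for u,v in zip(d1,d2):
        x=np.linalg.lstsq(np.c_[u,-v],o2-o1,rcond=None)[0]; p,q=o1+u*x[0],o2+v*x[1]; R.append(np.r_[(p+q)/2,np.linalg.norm(p-q)])
    return np.array(R)
# cream label corners: top TL,TR,BR,BL ; scene
L=tri(T2([[145,65],[226,48],[249,137],[172,160]]),S2([[251,245],[321,148] if 0 else [310,160],[200,80],[152,152]])) 
print('label',L)
print('cap end', tri(T2([[258,262]]),S2([[50,60]])))
E
```

```text
top bed centroid [[0.5011 0.1723 0.02  ]]
[[0.5454 0.1986]
 [0.5499 0.1597]
 [0.4578 0.1472]
 [0.4534 0.1855]] [0.0391 0.0929 0.0386]
scene bed centroid [[0.5045 0.1681 0.02  ]]
[[0.4602 0.1407]
 [0.4463 0.1845]
 [0.5474 0.1957]
 [0.5589 0.1528]] [0.0459 0.1017 0.0445]
carrier [[0.5726 0.2803]
 [0.5974 0.0824]
 [0.4297 0.0628]] [0.5012 0.1715 0.008 ] [0.1994 0.1688]
cradle top [[ 0.6215 -0.1556]
 [ 0.6419 -0.2435]
 [ 0.4956 -0.274 ]] [ 0.5585 -0.2148  0.01  ] [0.0902 0.1495]
cradle scene [[ 0.5024 -0.2763]
 [ 0.6255 -0.158 ]] 0.17073204788618382
label [[ 0.6144 -0.2096  0.0139  0.033 ]
 [ 0.6243 -0.207   0.1177  0.0327]
 [ 0.5733 -0.212   0.1465  0.0277]
 [ 0.5581 -0.2126  0.056   0.0269]]
cap end [[ 0.5071 -0.23    0.1172  0.0027]]
```

```bash
python3 - <<'E'
from h import *
np.set_printoptions(precision=4,suppress=True)
t=load('top1'); s=load('scene1')
A=lambda p,o,k: np.array(p,float)/k+np.array(o)
T2=lambda p:A(p,(370,235),4); S2=lambda p:A(p,(178,282),400/108)
def tri(a,b):
    o1,d1=ray(t,a);o2,d2=ray(s,b);R=[]
    for u,v in zip(d1,d2):
        u=u/np.linalg.norm(u);v=v/np.linalg.norm(v)
        x=np.linalg.lstsq(np.c_[u,-v],o2-o1,rcond=None)[0]; p,q=o1+u*x[0],o2+v*x[1]; R.append(np.r_[(p+q)/2,np.linalg.norm(p-q)])
    return np.array(R)
L=tri(T2([[145,65],[226,48],[249,137],[172,160]]),S2([[318,155],[268,245],[153,160],[190,100]]))
print(L,np.linalg.norm(np.diff(L[:,:3],axis=0),axis=1))
n=np.cross(L[2,:3]-L[0,:3],L[1,:3]-L[3,:3]);print('n',n/np.linalg.norm(n))
a=np.deg2rad(12.4); R=np.array([[-np.cos(a),np.sin(a),0],[-np.sin(a),-np.cos(a),0],[0,0,1.]]); o=np.array([.5605,-.2155,0])
print('label in cradle',(L[:,:3]-o)@R)
th=np.deg2rad(30); F=np.array([[np.cos(th),0,-np.sin(th)],[0,1,0],[np.sin(th),0,np.cos(th)]])
f=np.array([-.05,0,.045])+F@[.05,0,0]
G=R@F; fo=o+R@f; P=lambda p: fo+np.array(p)@G.T
print('mid pred',P([0,0,.015]),'cap',P([.084,0,.015]))
for c,n in((t,'top1'),(s,'scene1')):
    im=cv2.imread(f'pics/{n}.png'); pts=proj(c,P([[x,y,.030] for x,y in((-.05,-.029),(-.05,.029),(.05,.029),(.05,-.029))]+[[.084,0,.015],[-.05,-.029,0],[-.05,.029,0]]))
    x,y=(370,235) if n=='top1' else (178,282); w=100 if n=='top1' else 108
    z=cv2.resize(im[y:y+int(.75*w),x:x+w],(400,300),interpolation=cv2.INTER_CUBIC); z=cv2.convertScaleAbs(z,alpha=1.25)
    for p in pts: cv2.circle(z,tuple(int(v) for v in (p-[x,y])*400/w),3,(0,0,255),-1)
    globals()['z'+n]=z
cv2.imwrite('pics/chk.png',np.hstack([ztop1,zscene1]))
E
```

```text
[[ 0.6168 -0.1832  0.068   0.0089]
 [ 0.6256 -0.2286  0.0623  0.0063]
 [ 0.5713 -0.2333  0.099   0.0001]
 [ 0.5606 -0.1973  0.0856  0.0035]] [0.0466 0.0657 0.0398]
n [0.4088 0.1817 0.8943]
label in cradle [[-0.0619 -0.0195  0.068 ]
 [-0.0608  0.0267  0.0623]
 [-0.0067  0.0197  0.099 ]
 [-0.004  -0.0177  0.0856]]
mid pred [ 0.5744 -0.2125  0.083 ] cap [ 0.5033 -0.2281  0.125 ]
```

View pics/chk.png

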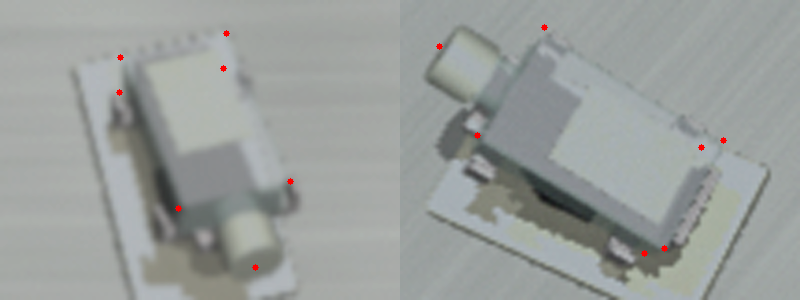

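The predicted pose overlays the flask well in both views: in the top panel the cap end falls at (255,267), and the upper face corners match. I'll lift and travel towards the flask.

```bash
cat >> h.py <<'E'
a=np.deg2rad(12.4); Rc=np.array([[-np.cos(a),np.sin(a),0],[-np.sin(a),-np.cos(a),0],[0,0,1.]]); oc=np.array([.5605,-.2155,0])
th=np.deg2rad(30); F=np.array([[np.cos(th),0,-np.sin(th)],[0,1,0],[np.sin(th),0,np.cos(th)]])
Gf=Rc@F; mid=oc+Rc@(np.array([-.05,0,.045])+F@[.05,0,.015])
b=np.deg2rad(6.9); Rk=np.array([[-np.cos(b),np.sin(b),0],[-np.sin(b),-np.cos(b),0],[0,0,1.]]); bed=np.array([.502,.171,.02])
FL=np.diag([1.,-1,-1])
def delta(p,R):
    from scipy.spatial.transform import Rotation as Ro
    np.set_printoptions(precision=4,suppress=True)
    s=arm.read_state(); T=np.array(s['tcp_rot'])
    print('t',s['time'],'pos',s['position'],'q',s['joint_pos'],'w',s['gripper_width'],'f',s['ft_force'],s['grasp_force'])
    print('turn share',Ro.from_matrix(T.T@R).as_rotvec()/np.pi,'shift share old axes',T.T@(np.array(p)-s['position'])/.25,'shift share new axes',R.T@(np.array(p)-s['position'])/.25)
E
python3 -m creep '0 0 0 0 0 -0.16 1;0 0 0 0 0 -0.16 1;0 0 0 0 0 -0.16 1;0 0 0 -0.121 -0.135 0 1;0 0 0 -0.121 -0.135 0 1;0 0 0 -0.121 -0.135 0 1;0 0 0 -0.121 -0.135 0 1;0 0 0 -0.121 -0.135 0 1'
python3 -m creep '0 0 0 -0.121 -0.135 0 1;0 0 0 -0.121 -0.135 0 1;0 0 0 -0.121 -0.135 0 1;0 0 0 -0.121 -0.135 0 1;0 0 0 -0.121 -0.135 0 1;0 0 0 -0.121 -0.135 0 1;0 0 0 -0.121 -0.135 0 1;0 0 0 -0.121 -0.135 0 1'
python3 -m creep '0 0 0 -0.121 -0.135 0 1;0 0 0 -0.121 -0.135 0 1;0 0 0 -0.121 -0.135 0 1;0 0 0 -0.121 -0.135 0 1;0 0 0 -0.121 -0.135 0 1;0 0 0 -0.121 -0.135 0 1;0 0 0 -0.121 -0.135 0 1;0 0 0 0 0 0 1'
python3 -c "
from h import *
R=Gf@FL; delta(mid+Gf@[0,0,.098],R)"
```

```text
time: 0.9
position: [0.2473, 0.3826, 0.351]
tcp_rot: [[-0.973, 0.231, -0.0], [0.231, 0.973, -0.001], [0.0, -0.001, -1.0]]
ft_force: [1.5, 0.4, -0.2]
gripper_width: 1.001
grasp_force: 0.0
time: 1.7
position: [0.4201, 0.0639, 0.3512]
tcp_rot: [[-0.973, 0.232, -0.0], [0.232, 0.973, 0.0], [0.0, 0.0, -1.0]]
ft_force: [1.5, 0.6, 0.0]
gripper_width: 0.996
grasp_force: 0.0
time: 2.5
position: [0.573, -0.2182, 0.3497]
tcp_rot: [[-0.972, 0.235, -0.0], [0.235, 0.972, -0.002], [-0.0, -0.002, -1.0]]
ft_force: [-1.5, 1.5, -0.3]
gripper_width: 0.998
grasp_force: 0.0
t 2.5 pos [ 0.573  -0.2182  0.3497] q [ -27.2367   17.1289   74.9854   -0.1025   87.8584 -103.6148] w 0.9979603566169106 f [-1.5399  1.5284 -0.3349] 0.0
turn share [ 0.0373  0.1636 -0.1414] shift share old axes [-0.176   0.111   0.7271] shift share new axes [-0.5423  0.0213  0.5267]
```

```bash
python3 -m creep '0.0075 0.0327 -0.0283 0 0 0 1;0.0075 0.0327 -0.0283 0 0 0 1;0.0075 0.0327 -0.0283 0 0 0 1;0.0075 0.0327 -0.0283 0 0 0 1;0.0075 0.0327 -0.0283 0 0 0 1;0 0 0 0 0 0 1;0 0 0 0 0 0 1'
python3 -m creep '0 0 0 -0.135 0.005 0 1;0 0 0 -0.135 0.005 0 1;0 0 0 -0.135 0.005 0 1;0 0 0 -0.135 0.005 0 1;0 0 0 0 0 0.13 1;0 0 0 0 0 0.13 1;0 0 0 0 0 0 1;0 0 0 0 0 0 1'
python3 -c "
from h import *
R=Gf@FL; delta(mid+Gf@[0,0,.098],R)
snap('wrist','w1')"
```

```text
time: 3.2
position: [0.5713, -0.2124, 0.3502]
tcp_rot: [[-0.846, -0.218, -0.487], [-0.19, 0.976, -0.108], [0.499, 0.001, -0.867]]
ft_force: [-0.1, -0.2, 0.5]
gripper_width: 1.0
grasp_force: 0.0
time: 4.0
position: [0.6522, -0.1902, 0.2294]
tcp_rot: [[-0.847, -0.217, -0.486], [-0.188, 0.976, -0.108], [0.498, 0.0, -0.867]]
ft_force: [1.0, -0.5, 0.7]
gripper_width: 1.003
grasp_force: 0.0
t 4.0 pos [ 0.6522 -0.1902  0.2294] q [ -14.8741   43.8601   51.7984  -14.1677  110.7448 -119.334 ] w 1.0026290419801684 f [ 0.9567 -0.475   0.6606] 0.0
turn share [-0.0003  0.0009  0.0007] shift share old axes [-0.0122 -0.0198  0.277 ] shift share new axes [-0.013  -0.0201  0.2769]
```

View pics/w1.png

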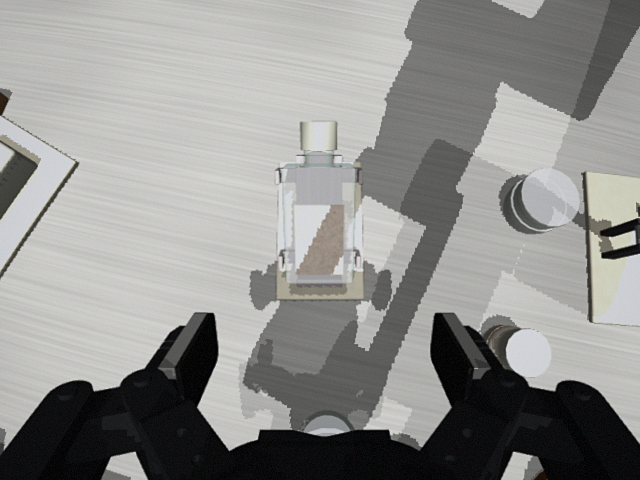

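The wrist view shows the flask squarely aligned with the tool. The cap is at (319,122–150), the shoulders at (280–358,163) and the base end at y≈284. I'll check the offset in the flask frame.

```bash
python3 - <<'E'
from h import *
c=load('w1'); np.set_printoptions(precision=4,suppress=True)
def fl(uv,z):
    o,d=ray(c,uv); o=(o-(mid-Gf@[0,0,.015]))@Gf; d=d@Gf; return o+d*((z-o[2])/d[:,2])[:,None]
print('cap',fl([[300,122],[338,122],[319,122]],.015),'body top',fl([[280,163],[358,163],[284,284],[353,284]],.030))
print('cradle back corners',[onz(c,[[277,300],[363,300]],.01)],'pred',oc+np.array([[-.075,-.045,.01],[-.075,.045,.01]])@Rc.T)
E
```

```text
cap [[ 0.0802  0.0151  0.015 ]
 [ 0.0803 -0.0149  0.015 ]
 [ 0.0802  0.0001  0.015 ]] body top [[ 0.0498  0.0301  0.03  ]
 [ 0.05   -0.0303  0.03  ]
 [-0.0526  0.0301  0.03  ]
 [-0.0524 -0.0291  0.03  ]]
cradle back corners [array([[ 0.6459, -0.2409,  0.01  ],
       [ 0.627 , -0.1562,  0.01  ]])] pred [[ 0.6241 -0.1554  0.01  ]
 [ 0.6434 -0.2433  0.01  ]]
```

```bash
python3 -m creep '0 0 0 -0.018 -0.02 0 1;0 0 0 0 0 0.12 1;0 0 0 0 0 0.12 1;0 0 0 0 0 0.12 1;0 0 0 0 0 0.12 1;0 0 0 0 0 0.1 1;0 0 0 0 0 0 1;0 0 0 0 0 0 1'
python3 -c "
from h import *
R=Gf@FL; delta(mid+Gf@[-.0015,0,-.022],R)"
```

```text
time: 4.85
position: [0.5884, -0.2099, 0.1009]
tcp_rot: [[-0.847, -0.219, -0.485], [-0.19, 0.976, -0.109], [0.497, -0.0, -0.868]]
ft_force: [-0.4, -0.5, 0.2]
gripper_width: 0.998
grasp_force: 0.0
t 4.85 pos [ 0.5884 -0.2099  0.1009] q [ -17.4263   44.8923   68.5134  -14.4619   92.8823 -117.4056] w 0.9979568832801111 f [-0.3969 -0.4578  0.234 ] 0.0
turn share [-0.0008  0.001   0.0011] shift share old axes [0.0082 0.0026 0.1785] shift share new axes [0.0076 0.0021 0.1785]
```

```bash
python3 -m creep '0 0 0 0.004 0 0.06 1;0 0 0 0.003 0.002 0.06 1;0 0 0 0 0 0.058 1;0 0 0 0 0 0 1;0 0 0 0 0 0 0.5;0 0 0 0 0 0 0.45;0 0 0 0 0 0 0.45;0 0 0 0 0 0 0.45'
python3 -c "
from h import *
R=Gf@FL; delta(mid+Gf@[-.0015,0,-.022],R)"
```

```text
time: 5.65
position: [0.5643, -0.2141, 0.0627]
tcp_rot: [[-0.846, -0.219, -0.486], [-0.19, 0.976, -0.109], [0.498, 0.0, -0.867]]
ft_force: [0.1, 0.7, 0.1]
gripper_width: 0.722
grasp_force: 0.0
t 5.65 pos [ 0.5643 -0.2141  0.0627] q [ -18.2677   45.646    73.2711  -14.8419   87.4075 -116.7801] w 0.721912388358051 f [0.0959 0.7126 0.0632] 0.0
turn share [-0.0007  0.0007  0.0013] shift share old axes [-0.0007 -0.0021 -0.0028] shift share new axes [-0.0007 -0.002  -0.0028]
```

```bash
for v in 1; do python3 -m creep '0 0 0 0 0 0 0.39;0 0 0 0 0 0 0.39' ; python3 -m creep '0 0 0 0 0 0 0.37;0 0 0 0 0 0 0.37'; python3 -m creep '0 0 0 0 0 0 0.36;0 0 0 0 0 0 0.36';python3 -m creep '0 0 0 0 0 0 0.35;0 0 0 0 0 0 0.35'; done | grep -E 'force|width'
```

```text
ft_force: [-0.5, 0.7, 0.2]
gripper_width: 0.694
grasp_force: 0.0
ft_force: [0.5, 0.2, -0.1]
gripper_width: 0.685
grasp_force: 0.0
ft_force: [0.1, -0.2, -0.5]
gripper_width: 0.684
grasp_force: 0.3
ft_force: [0.7, -0.7, 0.3]
gripper_width: 0.676
grasp_force: 12.7
```

```bash
python3 -m creep '0 0 0 0 0 0 0.35;0 0 0 0 0 -0.02 0.35;0 0 0 0 0 -0.04 0.35;0 0 0 0 0 -0.06 0.35'; python3 -m creep '0 0 0 0 0 -0.08 0.35;0 0 0 0 0 -0.1 0.35;0 0 0 0 0 -0.12 0.35;0 0 0 0 0 -0.12 0.35;0 0 0 0 0 -0.12 0.35;0 0 0 0 0 0 0.35;0 0 0 0 0 0 0.35'
python3 -c "
from h import *
R=Rk@FL; delta(bed+[0,0,.20],R)
snap('wrist','w2')"
```

```text
time: 6.85
position: [0.5779, -0.2104, 0.088]
tcp_rot: [[-0.845, -0.219, -0.488], [-0.191, 0.976, -0.108], [0.5, 0.002, -0.866]]
ft_force: [-0.2, 0.4, -2.7]
gripper_width: 0.675
grasp_force: 12.9
time: 7.55
position: [0.6442, -0.1959, 0.205]
tcp_rot: [[-0.846, -0.22, -0.486], [-0.191, 0.976, -0.109], [0.498, 0.001, -0.867]]
ft_force: [0.1, -0.2, -2.9]
gripper_width: 0.676
grasp_force: 13.0
t 7.55 pos [ 0.6442 -0.1959  0.205 ] q [ -15.3632   44.1385   54.6174  -14.1984  107.6269 -119.1915] w 0.6764223487225796 f [ 0.1001 -0.1689 -2.9006] 12.985622137784958
turn share [-0.0082 -0.1659  0.0315] shift share old axes [0.2311 1.5567 0.0647] shift share new axes [ 0.3883  1.5253 -0.06  ]
```

View pics/w2.png

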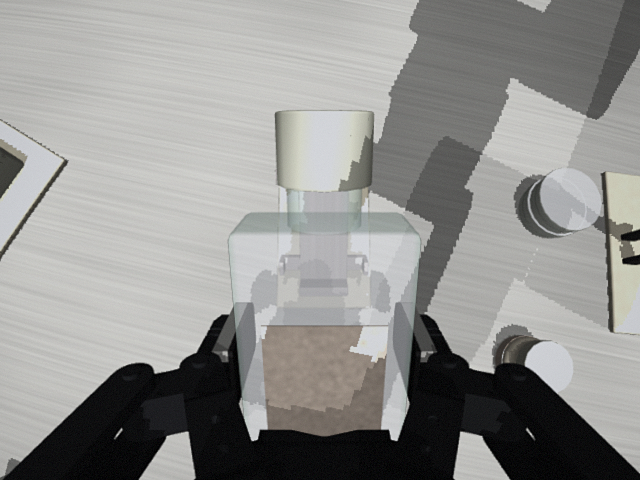

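The flask is held squarely. The cap spans x 275–373 with its rim at y=111, and the shoulders are at (229–421,236). I'll work out its position in the hand.

```bash
python3 - <<'E'
from h import *
c=load('w2'); np.set_printoptions(precision=4,suppress=True); s=arm.read_state(); T=np.array(s['tcp_rot'])
o,d=ray(c,[[275,150],[373,150],[275,111],[373,111],[229,240],[421,240],[263,325],[389,325]]); o=(o-s['position'])@T; d=d@T
for z in(-.030,-.025,-.022,-.018): 
    P=o+d*((z-o[2])/d[:,2])[:,None]; Q=o+d*((z-.015-o[2])/d[:,2])[:,None]
    print(z,'cap w',P[1,1]-P[0,1],'cap end x',P[2:4,0],'y',P[2:4,1].mean(),'shoulder',Q[4:6])
w=o*0; 
E
```

```text
-0.03 cap w 0.029000579541902643 cap end x [0.0817 0.0817] y -0.0009605319055388927 shoulder [[ 0.0475 -0.0273 -0.045 ]
 [ 0.0476  0.0259 -0.045 ]]
-0.025 cap w 0.0302759805801753 cap end x [0.0818 0.0818] y -0.0009689754473440875 shoulder [[ 0.0459 -0.0286 -0.04  ]
 [ 0.0459  0.0273 -0.04  ]]
-0.022 cap w 0.0310412212031389 cap end x [0.0818 0.0819] y -0.0009740415724272047 shoulder [[ 0.0449 -0.0294 -0.037 ]
 [ 0.0449  0.0281 -0.037 ]]
-0.018 cap w 0.03206154203375703 cap end x [0.0819 0.0819] y -0.0009807964058713581 shoulder [[ 0.0436 -0.0305 -0.033 ]
 [ 0.0436  0.0292 -0.033 ]]
```

```bash
python3 -m creep '0 0 0 0.065 0 -0.113 0.35;0 0 0 0.065 0 -0.113 0.35;0 0 0 0.065 0 -0.113 0.35;0 0 0 0.065 0 -0.113 0.35;0 0 0 0 0 0 0.35'; python3 -m creep '-0.001 -0.0208 0.004 0 0 0 0.35;-0.002 -0.0415 0.008 0 0 0 0.35;-0.002 -0.0415 0.008 0 0 0 0.35;-0.002 -0.0415 0.008 0 0 0 0.35;-0.001 -0.0208 0.004 0 0 0 0.35;0 0 0 0 0 0 0.35;0 0 0 0 0 0 0.35'
python3 -c "
from h import *
R=Rk@FL; delta(bed+Rk@[.002,-.0006,.28],R)"
```

```text
time: 8.1
position: [0.6443, -0.1968, 0.3388]
tcp_rot: [[-0.848, -0.218, -0.483], [-0.189, 0.976, -0.11], [0.496, -0.002, -0.869]]
ft_force: [0.6, -0.0, -2.3]
gripper_width: 0.679
grasp_force: 13.4
time: 8.8
position: [0.6425, -0.1961, 0.3335]
tcp_rot: [[-0.993, -0.118, -0.005], [-0.118, 0.993, 0.0], [0.005, 0.001, -1.0]]
ft_force: [-1.0, -0.7, -2.2]
gripper_width: 0.676
grasp_force: 13.3
t 8.8 pos [ 0.6425 -0.1961  0.3335] q [ -22.8135   23.0412   68.3392   -0.0889   88.8794 -119.5648] w 0.6755814625075265 f [-0.9757 -0.7201 -2.2458] 13.290009498596191
turn share [ 0.0003 -0.0015 -0.0008] shift share old axes [0.3927 1.5267 0.1374] shift share new axes [0.3894 1.5278 0.1342]
```

Travel over the bar to above the bed.

```bash
python3 -m creep '0 -0.0015 -0.0008 0.02 0.08 0 0.35;0 0 0 0.037 0.145 0 0.35;0 0 0 0.037 0.145 0 0.35;0 0 0 0.037 0.145 0 0.35;0 0 0 0.037 0.145 0 0.35;0 0 0 0.037 0.145 0 0.35;0 0 0 0.037 0.145 0 0.35;0 0 0 0.037 0.145 0 0.35'; python3 -m creep '0 0 0 0.037 0.145 0 0.35;0 0 0 0.037 0.145 0 0.35;0 0 0 0.025 0.1 0 0.35;0 0 0 0.01 0.04 0 0.35;0 0 0 0 0 0 0.35;0 0 0 0 0 0 0.35'
python3 - <<'E'
from h import *
R=Rk@FL; delta(bed+Rk@[.002,-.0006,-.008],R)
snap('top','top2'); w=snap('wrist','w3')
def z(im,x,y,w,h): return cv2.resize(im[y:y+h,x:x+w],(400,300),interpolation=cv2.INTER_CUBIC)
cv2.imwrite('pics/v3.png',np.hstack([z(cv2.imread('pics/top2.png'),183,248,120,90),z(cv2.imread('pics/w3.png'),0,0,640,480)]))
E
```

```text
time: 9.6
position: [0.5414, 0.0689, 0.3334]
tcp_rot: [[-0.993, -0.122, 0.001], [-0.122, 0.993, -0.001], [-0.001, -0.001, -1.0]]
ft_force: [-0.1, 0.9, -1.0]
gripper_width: 0.679
grasp_force: 13.3
time: 10.2
position: [0.5023, 0.1701, 0.334]
tcp_rot: [[-0.993, -0.121, 0.003], [-0.121, 0.993, -0.002], [-0.003, -0.002, -1.0]]
ft_force: [0.2, -1.7, -1.8]
gripper_width: 0.679
grasp_force: 13.3
t 10.2 pos [0.5023 0.1701 0.334 ] q [ 11.3306  10.0875  86.5296  -0.1286  83.2124 -85.6252] w 0.6788151199783019 f [ 0.1972 -1.658  -1.751 ] 13.34214136004448
turn share [-0.0006  0.001   0.0004] shift share old axes [0.0128 0.0088 1.2881] shift share new axes [0.0088 0.0062 1.2882]
```

View pics/v3.png

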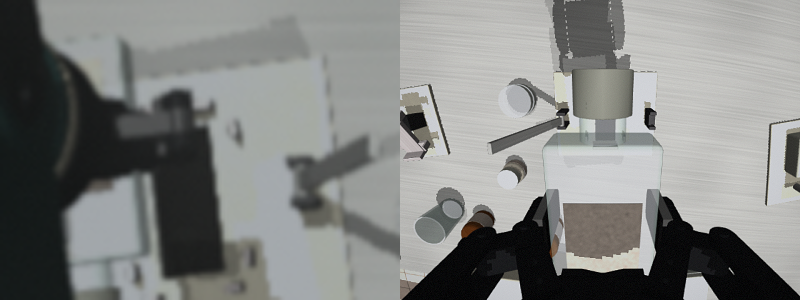

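The wrist view shows the carrier's +x edge behind the flask, with corners around (248,115) and (413,115) at full resolution. The top view is mostly blocked by the arm. I'll refine the carrier's cross position from the plate edges.

```bash
python3 - <<'E'
from h import *
np.set_printoptions(precision=4,suppress=True)
c=load('w3'); g=cv2.cvtColor(c['img'],cv2.COLOR_RGB2GRAY).astype(int)
for r in(135,150,220): print(r,'L',list(g[r,236:280:1]),'R',list(g[r,395:430]))
print('col',list(g[100:130,270]),list(g[100:130,395]))
# predicted plate corners and posts
k=bed-[0,0,.02]; P=k+np.array([[.085,.1,.008],[.085,-.1,.008],[0,.1,.008],[0,-.1,.008]])@Rk.T
print(proj(c,P))
E
```

```text
135 L [np.int64(191), np.int64(191), np.int64(192), np.int64(189), np.int64(191), np.int64(190), np.int64(189), np.int64(187), np.int64(189), np.int64(184), np.int64(176), np.int64(209), np.int64(210), np.int64(207), np.int64(207), np.int64(208), np.int64(207), np.int64(207), np.int64(210), np.int64(208), np.int64(206), np.int64(206), np.int64(211), np.int64(208), np.int64(207), np.int64(206), np.int64(208), np.int64(206), np.int64(208), np.int64(209), np.int64(214), np.int64(210), np.int64(210), np.int64(209), np.int64(213), np.int64(211), np.int64(214), np.int64(216), np.int64(202), np.int64(131), np.int64(74), np.int64(75), np.int64(84), np.int64(90)] R [np.int64(212), np.int64(211), np.int64(210), np.int64(209), np.int64(211), np.int64(211), np.int64(210), np.int64(210), np.int64(211), np.int64(207), np.int64(211), np.int64(209), np.int64(211), np.int64(211), np.int64(210), np.int64(193), np.int64(183), np.int64(200), np.int64(204), np.int64(203), np.int64(202), np.int64(204), np.int64(202), np.int64(201), np.int64(201), np.int64(202), np.int64(198), np.int64(199), np.int64(200),
[... 2767 characters left out ...]
np.int64(151), np.int64(148), np.int64(172), np.int64(213), np.int64(212), np.int64(210), np.int64(210), np.int64(211), np.int64(210), np.int64(209), np.int64(211)] [np.int64(196), np.int64(196), np.int64(198), np.int64(203), np.int64(196), np.int64(193), np.int64(194), np.int64(196), np.int64(195), np.int64(200), np.int64(207), np.int64(202), np.int64(193), np.int64(175), np.int64(174), np.int64(151), np.int64(212), np.int64(211), np.int64(209), np.int64(209), np.int64(212), np.int64(210), np.int64(210), np.int64(209), np.int64(212), np.int64(210), np.int64(208), np.int64(210), np.int64(210), np.int64(212)]
[[242.2254 113.5887]
 [410.2413 113.811 ]
 [246.2757 184.3775]
 [405.8219 184.6123]]
```

```bash
sed -i 's/bed=np.array(\[.502,.171,.02\])/bed=np.array([.503,.1725,.02])/' h.py
python3 -m creep '0 0 0 0.005 0.01 0.1 0.35;0 0 0 0 0 0.16 0.35;0 0 0 0 0 0.16 0.35;0 0 0 0 0 0.16 0.35;0 0 0 0 0 0.16 0.35;0 0 0 0 0 0.08 0.35;0 0 0 0 0 0 0.35;0 0 0 0 0 0 0.35'
python3 - <<'E'
from h import *
R=Rk@FL; delta(bed+Rk@[.002,-.0006,-.008],R)
snap('scene','sc4'); c=snap('wrist','w4')
k=bed-[0,0,.02]; P=k+np.array([[.085,.1,.008],[.085,-.1,.008],[.05,.1,.008],[.05,-.1,.008],[.06,.021,.032],[.06,-.021,.032]])@Rk.T
im=cv2.imread('pics/w4.png')
for p in proj(c,P): print(p); cv2.circle(im,tuple(int(round(v)) for v in p),2,(0,0,255),-1)
cv2.imwrite('pics/v4.png',im)
E
```

```text
time: 11.1
position: [0.5019, 0.1721, 0.13]
tcp_rot: [[-0.993, -0.12, 0.004], [-0.12, 0.993, -0.0], [-0.004, -0.001, -1.0]]
ft_force: [1.1, 0.5, -1.5]
gripper_width: 0.677
grasp_force: 13.3
t 11.1 pos [0.5019 0.1721 0.13  ] q [ 11.5164  21.528  101.8573  -0.0921  56.3686 -85.2993] w 0.6770406529017166 f [ 1.0687  0.5306 -1.5154] 13.34628626704216
turn share [-0.0003  0.0014 -0.0002] shift share old axes [0.0055 0.004  0.4719] shift share new axes [0.0035 0.0036 0.472 ]
[177.3704 111.7362]
[472.9096 111.8986]
[182.6768 163.6979]
[467.4774 163.8676]
[291.6535 151.4275]
[358.6711 151.4669]
```

View pics/v4.png

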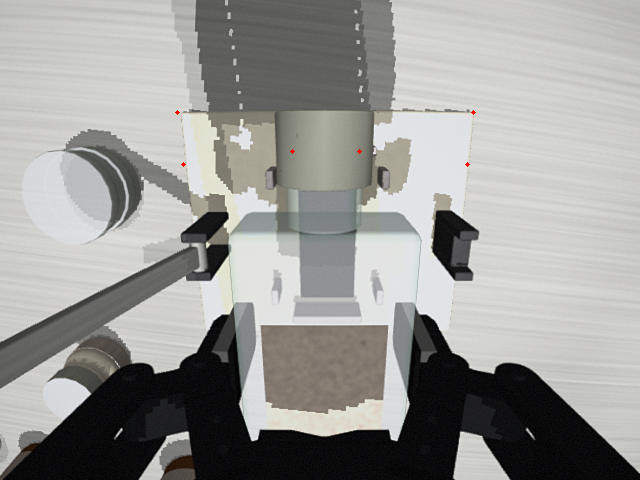

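The wrist view at 0.13 m shows plate corners at (182,111) and (474,112), and stops at (271,177) and (384,177). The carrier is 2–3 mm to the right of the flask, so I'll correct by +2.3 mm in y and +1 mm in x, then lower.

```bash
python3 -m creep '0 0.0014 0 0.004 0.009 0.06 0.35;0 0 0 0 0 0.12 0.35;0 0 0 0 0 0.12 0.35;0 0 0 0 0 0.08 0.35;0 0 0 0 0 0.04 0.35;0 0 0 0 0 0 0.35;0 0 0 0 0 0 0.35'
python3 -m creep '0 0 0 0 0 0.008 0.35;0 0 0 0 0 0.008 0.35;0 0 0 0 0 0 0.35'; python3 -c "
from h import *
R=Rk@FL; delta(bed+Rk@[.002,-.0006,-.008],R)"
```

```text
time: 11.9
position: [0.5006, 0.1751, 0.0253]
tcp_rot: [[-0.993, -0.121, 0.001], [-0.121, 0.993, -0.001], [-0.001, -0.001, -1.0]]
ft_force: [0.2, 0.1, -1.6]
gripper_width: 0.676
grasp_force: 13.3
time: 12.2
position: [0.5002, 0.1749, 0.0211]
tcp_rot: [[-0.993, -0.121, 0.001], [-0.121, 0.993, -0.001], [-0.001, -0.001, -1.0]]
ft_force: [0.2, 0.6, -2.3]
gripper_width: 0.676
grasp_force: 13.4
t 12.2 pos [0.5002 0.1749 0.0211] q [ 11.8324  31.1109 106.5061  -0.0646  42.3362 -85.0524] w 0.6762989031463705 f [ 0.1885  0.6187 -2.3397] 13.3707994222641
turn share [-0.0002  0.0003  0.0002] shift share old axes [-0.0018 -0.0085  0.0364] shift share new axes [-0.0019 -0.0085  0.0364]
```

```bash
(python3 -m creep '0 0 0 0 0 0.008 0.35;0 0 0 0 0 0.008 0.35;0 0 0 0 0 0 0.35'; python3 -m creep '0 0 0 0 0 0.004 0.35;0 0 0 0 0 0 0.35'; python3 -m creep '0 0 0 0 0 0.004 0.35;0 0 0 0 0 0 0.35';python3 -m creep '0 0 0 0 0 0.004 0.35;0 0 0 0 0 0 0.35') | grep -E 'pos|ft_f|grasp'
```

```text
position: [0.4997, 0.1748, 0.0165]
ft_force: [-0.9, -0.3, -1.8]
grasp_force: 13.4
position: [0.4998, 0.1748, 0.0155]
ft_force: [0.4, 0.2, -1.6]
grasp_force: 13.4
position: [0.4998, 0.1748, 0.0145]
ft_force: [-0.0, 0.4, -2.7]
grasp_force: 13.4
position: [0.4999, 0.1748, 0.0136]
ft_force: [0.3, 0.3, -2.7]
grasp_force: 13.4
```

```bash
(python3 -m creep '0 0 0 0 0 0.004 0.35;0 0 0 0 0 0 0.35'; python3 -m creep '0 0 0 0 0 0.003 0.35;0 0 0 0 0 0 0.35'; python3 -m creep '0 0 0 0 0 0.003 0.35;0 0 0 0 0 0 0.35') | grep -E 'pos|ft_f|grasp'
```

```text
position: [0.4999, 0.1748, 0.0126]
ft_force: [-0.2, -0.3, -2.0]
grasp_force: 13.4
position: [0.4999, 0.1748, 0.0118]
ft_force: [-0.6, 0.7, -2.7]
grasp_force: 13.4
position: [0.4999, 0.1748, 0.0111]
ft_force: [-0.4, 0.2, -2.1]
grasp_force: 13.4
```

```bash
(python3 -m creep '0 0 0 0 0 0.003 0.35;0 0 0 0 0 0 0.35'; python3 -m creep '0 0 0 0 0 0.003 0.35;0 0 0 0 0 0 0.35') | grep -E 'pos|ft_f|grasp'; python3 - <<'E'
from h import *
c=snap('scene','sc5'); im=cv2.imread('pics/sc5.png'); cv2.imwrite('pics/v5.png',cv2.resize(im[120:240,250:410],(800,600),interpolation=cv2.INTER_CUBIC))
E
```

```text
position: [0.5, 0.1748, 0.0109]
ft_force: [-1.3, 0.1, 3.8]
grasp_force: 14.0
position: [0.5, 0.1748, 0.0107]
ft_force: [-2.7, -1.1, 11.8]
grasp_force: 15.0
```

View pics/v5.png

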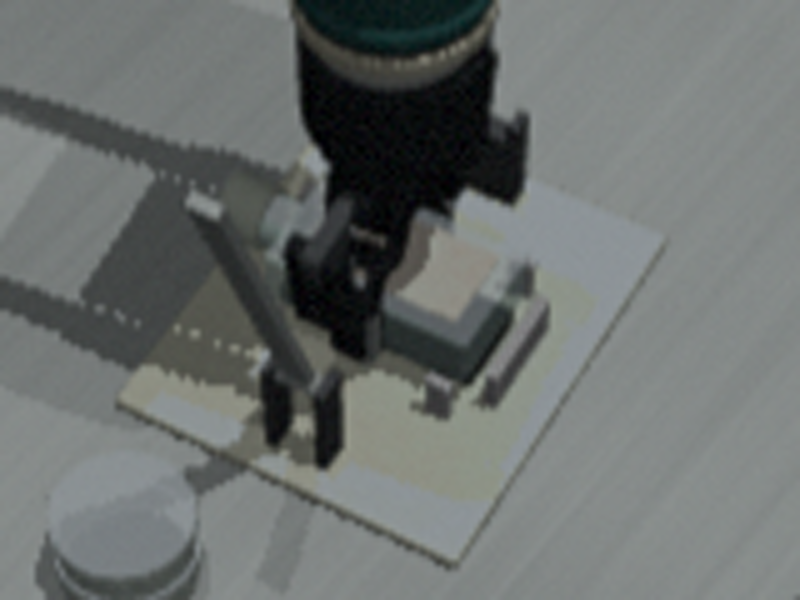

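The crop shows the flask seated between the side tabs at (440,395) and (520,275), clear of the full stop at (515,350). The force of about 12 N confirms contact. I'll relieve it and release.

```bash
python3 -m creep '0 0 0 0 0 -0.004 0.35;0 0 0 0 0 0 0.36;0 0 0 0 0 0 0.37;0 0 0 0 0 0 0.4;0 0 0 0 0 0 0.5;0 0 0 0 0 0 0.7;0 0 0 0 0 0 0.7;0 0 0 0 0 0 0.7'
python3 -m creep '0 0 0 0 0 -0.04 0.7;0 0 0 0 0 -0.1 0.7;0 0 0 0 0 -0.18 0.7;0 0 0 0 0 -0.18 0.7;0 0 0 0 0 -0.18 0.7;0 0 0 0 0 -0.18 0.7;0 0 0 0 0 -0.1 0.7;0 0 0 0 0 0 0.7'
python3 -c "
from h import *
snap('wrist','w6');snap('scene','sc6')
z=lambda im,x,y,w,h: cv2.resize(im[y:y+h,x:x+w],(400,300),interpolation=cv2.INTER_CUBIC)
cv2.imwrite('pics/v6.png',np.hstack([z(cv2.imread('pics/w6.png'),0,0,640,480),z(cv2.imread('pics/sc6.png'),250,120,160,120)]))"
```

```text
time: 14.95
position: [0.5, 0.1748, 0.0107]
tcp_rot: [[-0.993, -0.121, 0.0], [-0.121, 0.993, -0.001], [-0.0, -0.001, -1.0]]
ft_force: [-0.0, 0.2, -0.2]
gripper_width: 0.852
grasp_force: 0.0
time: 15.75
position: [0.5025, 0.1756, 0.256]
tcp_rot: [[-0.993, -0.121, 0.009], [-0.121, 0.993, 0.001], [-0.009, 0.0, -1.0]]
ft_force: [1.2, -0.4, -0.5]
gripper_width: 0.849
grasp_force: 0.0
```

View pics/v6.png

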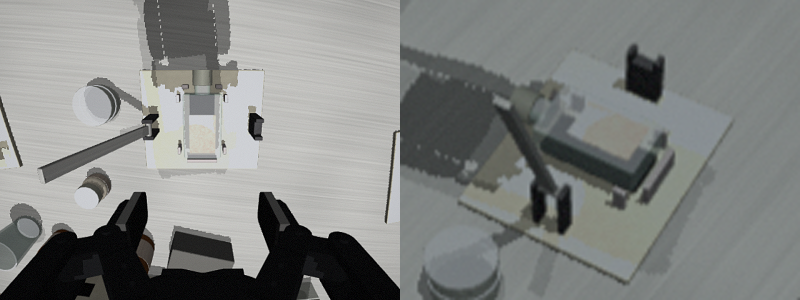

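The flask is released and lies flat between the tabs, cap at the open end (wrist zoom: body x 184–219, tabs 179/223). The bar leans outward with its tip at (42,175), which is (67,280) at full resolution, and at (290,161) in the scene view. I'll work out the bar angle and the push path.

```bash
cat >> h.py <<'E'
bed=np.array([.5035,.174,.02]); hinge=bed-[0,0,.02]+Rk@[0,.08,.056]
def uv(p): q=(np.array(p)-hinge)@Rk; return np.array([-q[1],q[2],q[0]])  # u,v,x
def xyz(u,v,x=0): return hinge+Rk@[x,-u,v]
E
python3 - <<'E'
from h import *
np.set_printoptions(precision=4,suppress=True)
def lines(fs,pts):
    A=np.zeros((3,3));b=np.zeros(3)
    for f,p in zip(fs,pts):
        o,d=ray(load(f),[p]);d=d[0]/np.linalg.norm(d[0]);M=np.eye(3)-np.outer(d,d);A+=M;b+=M@o
    return np.linalg.solve(A,b)
P=lines(['w6','sc6'],[[67,280],[290,161]]); q=uv(P); print(P,q,np.hypot(q[0],q[1]),np.arctan2(q[1],q[0]))
# flask check in wrist view
c=load('w6'); o,d=ray(c,[[294,150],[351,150],[322,112],[322,262]])
for z in(.05,):
    X=o+d*((z-o[2])/d[:,2])[:,None]; print('flask top in bed',(X-bed)@Rk)
pl=onz(c,[[226,190],[423,190]],.008); print('plate edges in carrier y',((pl-bed)@Rk)[:,1])
for th in(1.7,1.8,1.9,2.0): print(th,proj(load('w6'),[xyz(.177*np.cos(th),.177*np.sin(th))]),proj(load('sc6'),[xyz(.177*np.cos(th),.177*np.sin(th))]))
delta(xyz(-.1,.22),Rk@FL)
E
```

```text
[0.5177 0.039  0.2223] [-0.0557  0.1663  0.0021] 0.17534013709484358 1.894077382553673
flask top in bed [[ 0.0517  0.0261  0.03  ]
 [ 0.0518 -0.0255  0.03  ]
 [ 0.0846  0.0007  0.03  ]
 [-0.0571  0.0008  0.03  ]]
plate edges in carrier y [ 0.1018 -0.1051]
1.7 [[115.8953 290.1555]] [[301.5567 145.0276]]
1.8 [[ 86.6847 287.0057]] [[296.3872 153.0104]]
1.9 [[ 61.8649 282.5857]] [[291.3461 161.583 ]]
2.0 [[ 41.8021 277.1707]] [[286.5168 170.6133]]
t 15.85 pos [0.4999 0.175  0.2516] q [ 11.8519  13.628   93.6807  -0.0469  72.6005 -85.0687] w 0.8464451212396468 f [ 0.129  -0.1198  0.7347] 0.0
turn share [-0.0002  0.0005  0.0002] shift share old axes [-0.0136 -0.7258 -0.0972] shift share new axes [-0.0139 -0.7257 -0.0977]
```

```bash
python3 -m creep '0 0 0 0 0 -0.12 -1;0 0 0 0 0 -0.12 -1;0 0 0 -0.014 -0.08 0 -1;0 0 0 0 -0.16 0 -1;0 0 0 0 -0.16 0 -1;0 0 0 0 -0.16 0 -1;0 0 0 0 -0.12 0 -1;0 0 0 0 -0.046 0 -1'
python3 -m creep '0 0 0 0 0 0 -1;0 0 0 0 0 0.1 -1;0 0 0 0 0 0.14 -1;0 0 0 0 0 0.14 -1;0 0 0 0 0 0.06 -1;0 0 0 0 0 0 -1;0 0 0 0 0 0 -1'
python3 - <<'E'
from h import *
s=arm.read_state(); print('uvx',uv(s['position'])); delta(xyz(-.1,.145),Rk@FL)
snap('scene','sc7'); c=snap('wrist','w7')
z=lambda im,x,y,w,h: cv2.resize(im[y:y+h,x:x+w],(400,300),interpolation=cv2.INTER_CUBIC)
cv2.imwrite('pics/v7.png',np.hstack([z(cv2.imread('pics/w7.png'),0,0,640,480),z(cv2.imread('pics/sc7.png'),220,90,200,150)]))
E
```

```text
time: 16.65
position: [0.5244, -0.0071, 0.309]
tcp_rot: [[-0.993, -0.118, -0.003], [-0.118, 0.993, -0.001], [0.004, -0.001, -1.0]]
ft_force: [0.3, 0.9, -0.2]
gripper_width: -0.005
grasp_force: 0.0
time: 17.35
position: [0.5251, -0.0036, 0.2008]
tcp_rot: [[-0.993, -0.122, -0.001], [-0.122, 0.993, -0.0], [0.001, -0.0, -1.0]]
ft_force: [0.9, 0.8, -0.5]
gripper_width: -0.001
grasp_force: 0.0
uvx [-9.88965976e-02  1.44777893e-01 -6.93538425e-05]
t 17.35 pos [ 0.5251 -0.0036  0.2008] q [  -7.9192   16.2534   97.8837   -0.0198   65.9088 -104.9068] w -0.001116974454308579 f [ 0.9062  0.829  -0.4742] 0.0
turn share [-0.     -0.0003  0.0005] shift share old axes [ 0.0003 -0.0044 -0.0009] shift share new axes [ 0.0003 -0.0044 -0.0009]
```

View pics/v7.png

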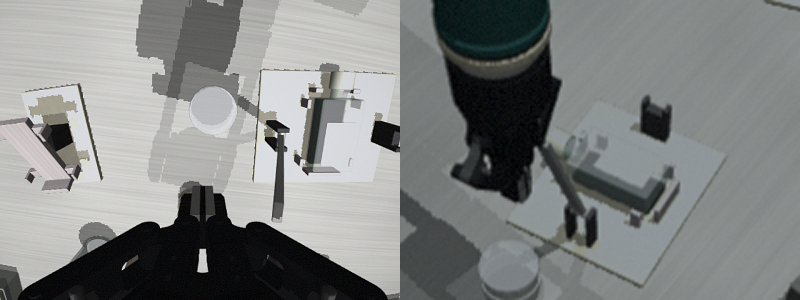

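The wrist view shows the shut fingers at about (205,215), outside the bar tip at (278,218) and clear of everything. I'll push.

```bash
python3 -m creep '0 0 0 0 0.054 0 -1;0 0 0 0 0.054 0 -1;0 0 0 0 0.054 0 -1;0 0 0 0 0.054 0 -1;0 0 0 0 0.054 0 -1;0 0 0 0 0.054 0 -1;0 0 0 0 0 0 -1'|grep -E 'pos|ft'
python3 -m creep '0 0 0 0 0.056 0.018 -1;0 0 0 0 0.056 0.018 -1;0 0 0 0 0.056 0.018 -1;0 0 0 0 0.056 0.018 -1;0 0 0 0 0.056 0.018 -1;0 0 0 0 0 0 -1'|grep -E 'pos|ft'
python3 - <<'E'
from h import *
s=arm.read_state(); print('uvx',uv(s['position']))
snap('scene','sc8'); snap('wrist','w8')
z=lambda im,x,y,w,h: cv2.resize(im[y:y+h,x:x+w],(400,300),interpolation=cv2.INTER_CUBIC)
cv2.imwrite('pics/v8.png',np.hstack([z(cv2.imread('pics/w8.png'),0,0,640,480),z(cv2.imread('pics/sc8.png'),220,90,200,150)]))
E
```

```text
position: [0.515, 0.0776, 0.2007]
ft_force: [0.2, 0.4, -0.5]
position: [0.506, 0.147, 0.1772]
ft_force: [-0.7, -0.7, -0.3]
uvx [0.05284835 0.12124763 0.00075255]
```

View pics/v8.png

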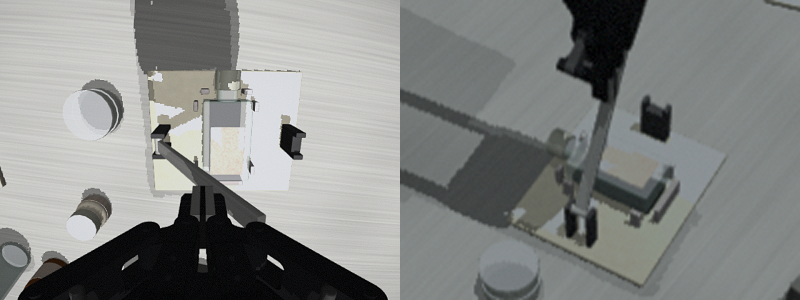

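Bar (tip at (262,215) in the wrist view, crossing in front of the fingers) is following the fingers at about 60°. I'll continue down the arc.

```bash
python3 -m creep '0 0 0 0 0.038 0.031 -1;0 0 0 0 0.038 0.031 -1;0 0 0 0 0.038 0.031 -1;0 0 0 0 0.027 0.04 -1;0 0 0 0 0.027 0.04 -1;0 0 0 0 0.027 0.04 -1;0 0 0 0 0 0 -1'|grep -E 'pos|ft'
python3 -m creep '0 0 0 0 0.019 0.043 -1;0 0 0 0 0.019 0.043 -1;0 0 0 0 0.019 0.043 -1;0 0 0 0 0.007 0.04 -1;0 0 0 0 0.007 0.04 -1;0 0 0 0 0.007 0.02 -1;0 0 0 0 0 0 -1;0 0 0 0 0 0 -1'|grep -E 'pos|ft'
python3 -c "
from h import *
print(uv(arm.read_state()['position']))"
```

```text
position: [0.4997, 0.194, 0.123]
ft_force: [-0.3, -0.1, 0.0]
position: [0.4988, 0.2127, 0.0676]
ft_force: [-0.6, 0.2, -0.4]
[ 1.19024402e-01  1.15946625e-02 -2.65198488e-05]
```

```bash
(python3 -m creep '0 0 0 0 0 0.012 -1;0 0 0 0 0 0.012 -1;0 0 0 0 0 0 -1'; python3 -m creep '0 0 0 0 0 0.006 -1;0 0 0 0 0 0 -1';python3 -m creep '0 0 0 0 0 0.004 -1;0 0 0 0 0 0 -1')|grep -E 'pos|ft'
```

```text
position: [0.4988, 0.2127, 0.0615]
ft_force: [0.3, -0.1, 0.6]
position: [0.4988, 0.2127, 0.0601]
ft_force: [-0.3, 0.5, 0.1]
position: [0.4988, 0.2127, 0.0591]
ft_force: [0.2, 0.2, 0.1]
```

```bash
(python3 -m creep '0 0 0 0 0 0.003 -1;0 0 0 0 0 0 -1'; python3 -m creep '0 0 0 0 0 0.003 -1;0 0 0 0 0 0 -1';python3 -m creep '0 0 0 0 0 0.003 -1;0 0 0 0 0 0 -1')|grep -E 'pos|ft'
```

```text
position: [0.4989, 0.2128, 0.059]
ft_force: [-1.9, -0.2, 6.3]
position: [0.4989, 0.2128, 0.0588]
ft_force: [-2.7, -1.0, 13.3]
position: [0.4989, 0.2128, 0.0587]
ft_force: [-4.4, -1.9, 19.6]
```

Firm contact at z=0.059, exactly the shut bar's upper face. I'll retreat and verify.

```bash
python3 -m creep '0 0 0 0 0 -0.02 -1;0 0 0 0 0 -0.08 -1;0 0 0 0 0 -0.18 -1;0 0 0 0 0 -0.18 -1;0 0 0 0 0 -0.18 -1;0 0 0 0 0 -0.1 -1;0 0 0 0 0 0 -1;0 0 0 0 0 0 -1'
python3 - <<'E'
from h import *
snap('scene','sc9'); c=snap('wrist','w9')
z=lambda im,x,y,w,h: cv2.resize(im[y:y+h,x:x+w],(400,300),interpolation=cv2.INTER_CUBIC)
cv2.imwrite('pics/v9.png',np.hstack([z(cv2.imread('pics/w9.png'),80,0,480,360),z(cv2.imread('pics/sc9.png'),250,120,160,120)]))
E
```

```text
time: 22.45
position: [0.4989, 0.2129, 0.2421]
tcp_rot: [[-0.993, -0.121, 0.001], [-0.121, 0.993, -0.001], [-0.001, -0.001, -1.0]]
ft_force: [0.7, -0.7, -0.6]
gripper_width: -0.004
grasp_force: 0.0
```

View pics/v9.png

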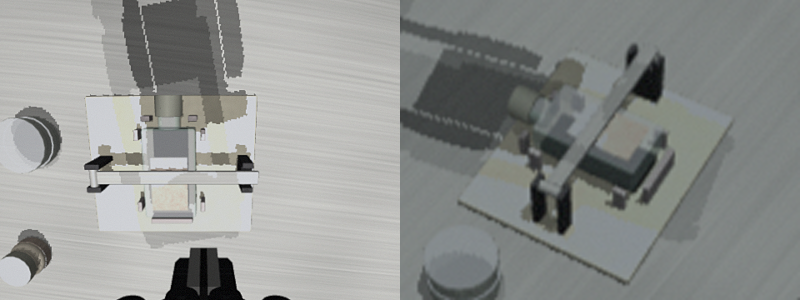

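The bar lies level over the flask with its end between the fork's prongs (wrist (250,178), scene (645,58)). The contact height also matches the shut position, so I'll hand in.

```bash
python3 -c "
from plant import arm
print(arm.job_done())"
```

```text
the job is handed in; nothing more can be done
None
```

I laid the flask flat on the carrier bed, label up with its cap at the open end, swung the hold-down bar down into its catch, and handed the job in at about 22.5 s; no verdict was returned, but the final pictures and the bar's contact height (59 mm, as expected when shut) both fit a finished job.

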